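# Set out the dosing bottles at the bioreactor's pumps

## Robot

A 6-joint arm with a two-finger parallel gripper is mounted at the origin on the work surface. World frame = base frame: x ahead of the robot, y to its left, z up, the work surface at z = 0. Lengths are in mm, angles in rad, forces in N, time in s.
With the tool pointing down it reaches from about 150 to 775 mm from the base axis. Payload 6.1 kg.
Tool frame: the origin (TCP) lies on the centre line of the jaws, within the pads' length; the fingertips stand 17 mm ahead of it and the grasp point (between the pads) lies 2 mm behind it (env.tcp_to_tips is the distance from the TCP to the fingertips, in mm); x points along the fingers, y is the direction in which the jaws open and shut, and the axes are right-handed (so a half turn about x gives the same grasp; the last joint's range is limited). The gripper opens to 85 mm and grips with 20 to 120 N. Pads are 22 mm wide; open, the fingers measure 114 mm over their backs; the gripper's body (76 mm by 85 mm) begins 54 mm behind the grasp point. The pads swing forward as they close: fully open they stand 13 mm farther back than shut.
Start: joints at [-1.225, 0.126, -0.04, 1.405, 0, 1.571], TCP at [177.941, -493.908, 248.295] pointing down, gripper open.
Joint ranges: [-2.72, 2.72], [-0.95, 1.95], [-1.27, 1.35], [-1.78, 2.02], [-1.46, 1.47], [-3.14, 3.14]. Speed limits (rad/s): [2.39, 2.39, 3.01, 3.14, 3.14, 3.14].

## Interface

Orientations are given as a unit quaternion [x, y, z, w].
In Python, from station import monitor, grab_frame, job_done, env gives the robot as it stands.
- The arm moves only by the tool jog_arm, never from a script. Its argument "series" is a list of rows, each an object of numbers: "fingers": the finger opening in mm, from 0 to 85.4; "x", "y", "z": the shift along the tool's x, y, z in units of 25 mm (1.0 is 25 mm); "twist": the turn about the tool's x in units of 5 degrees (1.0 is 5 degrees). In form: [{"fingers": .., "x": .., "y": .., "z": .., "twist": ..}, ...]. A call has 1 to 12 rows; each row is the pose to reach, as a shift and turn from the pose commanded when the call began, along the tool's axes at that moment; what a row does not reach only later rows make up. A row lasts 1/12 s, in which the tool goes at most 41.7 mm and 7.16 degrees, less where a joint would pass 70% of its speed; a pose out of reach is approached as far as the arm can. A call with a gripper value outside its range is refused whole. The fingers move at their own pace and stop on an object; "force" is the grip in N (left out, the last holds). Time passes only in rows, so rows that repeat a pose let the fingers close. It gives the time, the measured TCP pose, the force and the opening at its end, in the units of the state.
- monitor.read_state(): the state, without advancing time (a new reading comes with each control period).
- grab_frame(name): name is "side" or "top"; returns a dict with "pixels" (480x640x3 uint8, red, green, blue), "z_map" (480x640 float32, mm along the optical axis (not along the pixel's ray), 0 where there is no reading), "mtx" (3x3 intrinsics, pixels), "R" (3x3) and "t" (3): a world point X has camera coordinates R X + t. Camera axes: x right, y down, z forward; pixel columns grow to the right and rows downward; lengths in mm; the calibration is good to about 2 mm. A picture is of the moment at which its call begins.
- job_done(): hands the job in, once; it reports no verdict.
The state is a dict: "time": time; "qpos": joint angles; "dq": joint speeds; "joint_efforts": joint torques, N m; "tcp_pos": TCP position; "tool_rot": TCP orientation; "wrist_force": force on the tool from outside, world axes, zero at the start; "ft_torque": the same for the moment, N m; "gripper_width": opening from 0.0 (shut) to 1.0 (fully open).
Only numpy, scipy, OpenCV 4.12 (cv2) and the standard library are available. Lean on these libraries where they do the work, as an engineer would, in place of code of your own. Each camera call takes 0.05 s, during which the arm holds its last target. There are 200 camera calls.

## Task

Get the dosing pumps ready for the next run: stand the empty red-capped bottle that is still on the red pump in the free end of the wash-up basket, and stand in each pump's drip dish the freshly taped bottle whose cap has that pump's colour. All four bottles must end upright and be set down, not dropped or tipped over; leave the two white-capped bottles where they are.

Things in the scene. Friction and masses are not known exactly. Their poses are not given: they have to be found in the camera images.
- fresh_red_mid (a point): Amber bottle, red screw cap, strip of cream, dark-striped tape across the cap (fresh, full). Starts in the row nearest the robot. Body 46 mm in diameter up to 51 mm, sloping shoulder, cap 38 mm in diameter from 63 to 86 mm (top). Point: on its axis half-way up, 43 mm above its underside; z up. 80-170 g, rigid; take it round the body from above.
- fresh_blue_mid (a point): Amber bottle, blue screw cap, strip of cream, dark-striped tape across the cap (fresh, full). Starts in the row nearest the robot. Body 46 mm in diameter up to 51 mm, sloping shoulder, cap 38 mm in diameter from 63 to 86 mm (top). Point: on its axis half-way up, 43 mm above its underside; z up. 80-170 g, rigid; take it round the body from above.
- fresh_yellow_mid (a point): Amber bottle, yellow screw cap, strip of cream, dark-striped tape across the cap (fresh, full). Starts in the row nearest the robot. Body 46 mm in diameter up to 51 mm, sloping shoulder, cap 38 mm in diameter from 63 to 86 mm (top). Point: on its axis half-way up, 43 mm above its underside; z up. 80-170 g, rigid; take it round the body from above.
- empty_red_mid (a point): Amber bottle, red screw cap, no tape: the empty one. Starts standing in the red pump's dish. Body 46 mm in diameter up to 51 mm, sloping shoulder, cap 38 mm in diameter from 63 to 86 mm (top). Point: on its axis half-way up, 43 mm above its underside; z up. 55-115 g, rigid; take it round the body from above.
- pump_red_dish (a point): Fixed red pump (acid): round red drip dish, behind it a pale housing with red top panel. Point: centre of the dish floor (11 mm above the table), where a bottle stands; floor 67 mm across, rim 9 mm higher. x points to the pump: its head (58 mm wide, 81 mm high) begins 62 mm from the point, the housing (86 mm wide, 83 mm high) spans 85-165 mm; z up.
- pump_blue_dish (a point): Fixed blue pump (base): round blue drip dish, behind it a pale housing with blue top panel. Point: centre of the dish floor (11 mm above the table), where a bottle stands; floor 67 mm across, rim 9 mm higher. x points to the pump: its head (58 mm wide, 81 mm high) begins 62 mm from the point, the housing (86 mm wide, 83 mm high) spans 85-165 mm; z up.
- pump_yellow_dish (a point): Fixed yellow pump (antifoam): round yellow drip dish, behind it a pale housing with yellow top panel. Point: centre of the dish floor (11 mm above the table), where a bottle stands; floor 67 mm across, rim 9 mm higher. x points to the pump: its head (58 mm wide, 81 mm high) begins 62 mm from the point, the housing (86 mm wide, 83 mm high) spans 85-165 mm; z up.
- basket_free (a point): Fixed light-blue wash-up basket, 225 x 135 mm, walls 4 mm thick, 40 mm high; far end full of used tubes, end nearest the robot free. Point: centre of the free end on the basket floor, 4 mm above the table. x points to the tubes, which begin at x = 66 mm (35 mm high); near end wall's inner face at x = -51 mm, side walls' at y = +-63 mm; z up.
- white_a_mid (a point): Amber bottle, white screw cap, taped, but belongs to no pump: stays where it is. Starts in the row nearest the robot. Body 46 mm in diameter up to 51 mm, sloping shoulder, cap 38 mm in diameter from 63 to 86 mm (top). Point: on its axis half-way up, 43 mm above its underside; z up. 120 g, rigid; take it round the body from above.
- white_b_mid (a point): Amber bottle, white screw cap, no tape: stays where it is. Starts in the row nearest the robot. Body 46 mm in diameter up to 51 mm, sloping shoulder, cap 38 mm in diameter from 63 to 86 mm (top). Point: on its axis half-way up, 43 mm above its underside; z up. 80 g, rigid; take it round the body from above.

How it is judged:
By the outcome, as a careful person would: the job done as asked, in the order asked, and still so for the second after the job is handed in, with the robot touching nothing.
It also fails if it takes over 104 s, if anything falls off the work surface, if the arm or the gripper's body presses on something with over 40 N, if the wrist force passes 120 N, or if a joint passes its speed limit or range.

## Working session

There is one attempt and no reset: what is moved stays moved. The work goes in short steps, Python scripts to look and compute and a tool call to move; the robot and the scene stay as the last step left them, time stands still between calls to the robot, and variables do not carry over. Pictures are saved under pics/ and viewed, about 12 in all and at most 16, crops included, and the job is handed in when it is done.

Besides the shell and the picture viewer there is one more tool, called after "Emit:" in YAML: its name, and indented under it one key for each argument. jog_arm: Moves the arm, as the interface text tells. Its arguments: {"type":"object","properties":{"series":{"type":"array"},"force":{"type":"number"}},"required":["series"]}

```bash
mkdir -p pics; ls
python3 - <<'E'
from station import monitor, grab_frame, env
import cv2,numpy as np
print(monitor.read_state())
for n in("top","side"):
    f=grab_frame(n); cv2.imwrite(f"pics/{n}0.png",f["pixels"][:,:,::-1]); np.savez(f"{n}0.npz",**f)
    print(n,f["mtx"],f["R"],f["t"])
E
```

```text
pics
{'time': 0.0, 'qpos': array([-1.22499534e+00,  1.26381882e-01, -4.05951858e-02,  1.40534396e+00,
       -2.55711836e-05,  1.57079418e+00]), 'dq': array([-1.72282167e-03, -9.11381356e-04,  4.24309322e-04, -3.25666108e-03,
       -3.18475854e-05,  1.26332989e-03]), 'joint_efforts': array([-2.32862410e-03, -4.35911965e+01,  3.52925098e+01,  1.73206459e-02,
       -2.05099768e-04, -5.48278138e-06]), 'tcp_pos': array([ 177.82306263, -493.59386268,  247.53329364]), 'tool_rot': array([-0.69646177, -0.12218107,  0.69666507, -0.12112212]), 'wrist_force': array([-0.19842894,  0.33738206, -0.10985454]), 'ft_torque': array([-0.00234975,  0.06013807,  0.00358452]), 'gripper_width': 1.0022668645835235}
top [[447.94550141   0.         321.50621412]
 [  0.         447.94550141 239.46647993]
 [  0.           0.           1.        ]] [[-0.0192876  -0.99976888 -0.00949635]
 [-0.98257546  0.02071035 -0.18470667]
 [ 0.18486065  0.00576833 -0.98274781]] [ 29.1730355  549.5626534  852.11985375]
side [[555.74219558   0.         319.00151611]
 [  0.         555.74219558 242.81797261]
 [  0.           0.           1.        ]] [[ 9.36765559e-01 -3.49957363e-01 -3.62618534e-04]
 [-2.56350424e-01 -6.85492477e-01 -6.81457647e-01]
 [ 2.38232549e-01  6.38459011e-01 -7.31857462e-01]] [-483.35582551  187.04067091  834.90377561]
```

View pics/top0.png

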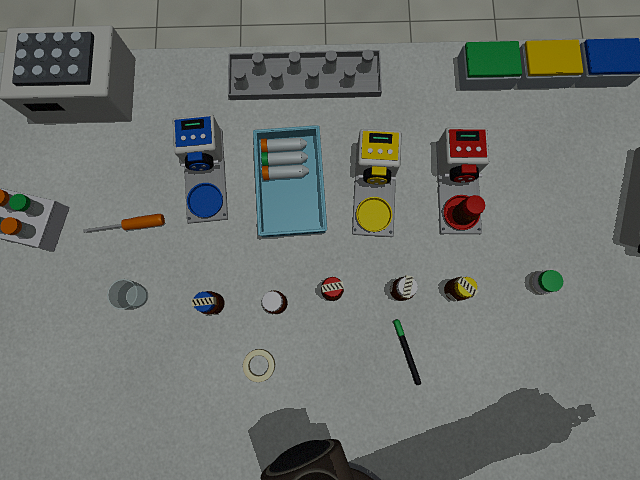

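View pics/side0.png

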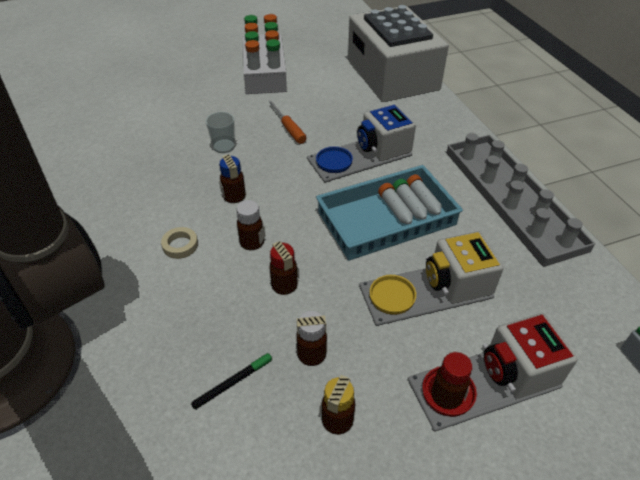

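The top view shows the row from left to right: taped blue (208,301), white (274,301), taped red (332,288), taped white (404,287), taped yellow (462,287). The dishes are blue (205,200), yellow (374,214) and red (462,212), the last holding the empty bottle. The basket's free end is around (292,208).

```bash
cat > h.py <<'E'
import numpy as np,cv2
def cloud(f):
    z=f["z_map"]; v,u=np.mgrid[:480,:640]; K=f["mtx"]
    c=np.stack([(u-K[0,2])/K[0,0]*z,(v-K[1,2])/K[1,1]*z,z],-1)
    P=(c-f["t"])@f["R"]; P[z==0]=np.nan
    return P
def circ(P,xy,r,zlo,zhi):
    d=np.hypot(P[...,0]-xy[0],P[...,1]-xy[1])
    m=(d<r)&(P[...,2]>zlo)&(P[...,2]<zhi)
    q=P[m]
    if len(q)<8: return None
    (c,rad)=cv2.minEnclosingCircle(q[:,:2].astype(np.float32))
    return np.round([*c,rad,np.median(q[:,2]),len(q)],1)
E
python3 - <<'E'
from h import *
T={n:np.load(n+"0.npz") for n in("top","side")}
C={n:cloud(T[n]) for n in T}
P=C["top"]
px=dict(blue=(206,300),wb=(274,300),red=(332,287),wa=(404,287),yel=(462,287),empty=(474,206),dr=(450,212),db=(205,200),dy=(374,214))
for k,(u,v) in px.items():
    p=P[v,u]; out=[k,p.round(1)]
    for n in C:
        if k[0]=='d': out.append(circ(C[n],p,60,16,24))
        else: out.append(circ(C[n],p,30,p[2]-5,p[2]+4))
    print(*out)
# basket wall tops, pump housings
for k,box,zl,zh in (("basket",(240,115,340,245),36,46),("hb",(165,110,225,160),76,100),("hy",(350,120,410,170),76,100),("hr",(435,120,500,170),76,100)):
    a,b,c,d=box; q=P[b:d,a:c].reshape(-1,3); q=q[(q[:,2]>zl)&(q[:,2]<zh)]
    print(k,cv2.minAreaRect(q[:,:2].astype(np.float32)),len(q),np.median(q[:,2]))
for u,v in((292,215),(292,200),(100,380),(380,260)):print(P[v,u])
t=cv2.imread("pics/top0.png"); s=cv2.imread("pics/side0.png")
cv2.imwrite("pics/c.png",np.hstack([cv2.resize(t[130:250,410:510],None,fx=4,fy=4),cv2.resize(s[330:450,400:500],None,fx=4,fy=4)]))
E
```

```text
blue [431.3 238.3  88.3] [428.7 245.2  21.4  86.8 333. ] [431.6 245.7  21.2  87.2 241. ]
wb [428.9 110.   86.2] [427.9 115.3  19.4  86.4 315. ] [428.7 115.   19.9  86.3 306. ]
red [ 4.51e+02 -2.00e-01  8.86e+01] [ 4.532e+02 -4.000e-01  2.110e+01  8.700e+01  3.220e+02] [4.551e+02 4.000e-01 2.220e+01 8.680e+01 3.690e+02]
wa [ 448.3 -136.3   88.8] [ 450.3 -142.6   21.7   87.1  319. ] [ 451.7 -142.1   21.3   86.7  486. ]
yel [ 446.2 -245.9   87.8] [ 447.  -255.6   21.    86.7  330. ] [ 447.5 -254.1   21.9   86.6  673. ]
empty [ 601.6 -279.1   94.8] [ 604.3 -280.6   20.2   97.   279. ] [ 605.7 -281.    20.    96.7  610. ]
dr [ 611.6 -256.4    9.9] [ 609.  -277.9   38.5   19.8  173. ] [ 609.7 -277.5   38.8   19.6  419. ]
db [649.1 267.   11.2] [648.1 266.   38.5  19.4 185. ] [648.7 267.1  40.2  19.3 219. ]
dy [609.8 -94.2  13.7] [609.1 -93.2  38.2  19.9 179. ] [609.7 -92.3  39.4  19.5 333. ]
basket ((682.886474609375, 84.21400451660156), (233.97195434570312, 143.0665740966797), 3.0483174324035645) 1336 40.641825093343996
hb ((762.6524047851562, 275.9564514160156), (96.43157196044922, 84.84391784667969), 4.381978511810303) 1559 81.43437375623535
hy ((729.2747802734375, -102.67073059082031), (85.21759033203125, 88.04374694824219), 86.8031005859375) 1556 81.5386897110442
hr ((725.9027099609375, -280.2148742675781), (85.90045928955078, 91.00167083740234), 88.79537200927734) 1576 81.65116636557897
[614.24930153  80.84050014   1.93105579]
[646.98336648  80.42978079   4.32499988]
[2.79848529e+02 4.71963296e+02 4.37870554e-01]
[ 513.40069684 -104.71780069   -3.18222723]
```

View pics/c.png

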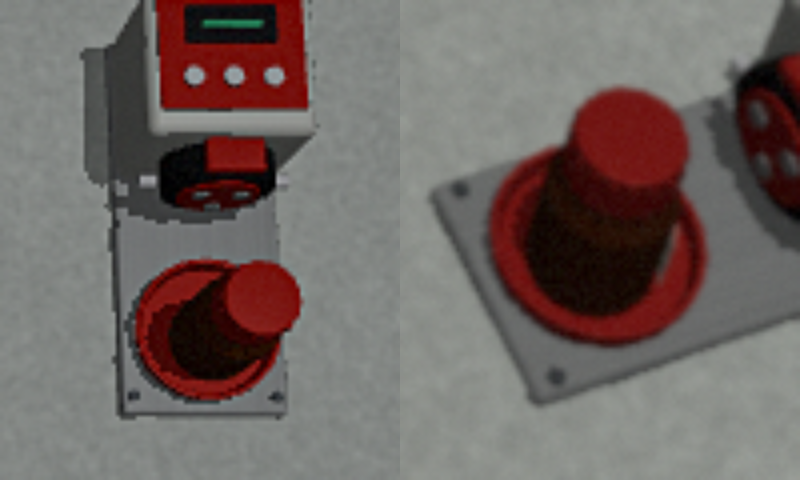

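```bash
cat >> h.py <<'E'
def go(x,y,z,yaw=None):
    from station import monitor
    from scipy.spatial.transform import Rotation as Ro
    s=monitor.read_state(); R=Ro.from_quat(s["tool_rot"]).as_matrix()
    d=R.T@(np.array([x,y,z])-s["tcp_pos"])/25
    print("t",round(s["time"],2),"tcp",s["tcp_pos"].round(1),"units xyz",d.round(2),"tooly",R[:,1].round(3),"toolz",R[:,2].round(3),"F",s["wrist_force"].round(1),"w",round(s["gripper_width"]*85.4,1),"q",s["qpos"].round(2))
E
python3 -c "
from h import *
go(605,-281,250)"
```

```text
t 0.1 tcp [ 177.8 -493.6  247.6] units xyz [ -0.09  -2.21 -18.96] tooly [ 0.339 -0.941 -0.001] toolz [-0.941 -0.339  0.   ] F [-0.3  0.2 -0. ] w 85.6 q [-1.22  0.13 -0.04  1.41 -0.    1.57]
```

Emit:
jog_arm:
  series:
    - {"z":-0.8,"y":-0.1,"twist":0.3,"fingers":85}
    - {"z":-2,"y":-0.3,"twist":0.8}
    - {"z":-3.6,"y":-0.5,"twist":1.3}
    - {"z":-5.2,"y":-0.7,"twist":1.8}
    - {"z":-6.8,"y":-0.9,"twist":2.3}
    - {"z":-8.4,"y":-1.1,"twist":2.8}
    - {"z":-10,"y":-1.3,"twist":3.3}
    - {"z":-11.6,"y":-1.5,"twist":3.6}
    - {"z":-13.2,"y":-1.7,"twist":3.96}
    - {"z":-14.8,"y":-1.9,"twist":3.96}
    - {"z":-16.4,"y":-2.0,"twist":3.96}
    - {"z":-17.5,"y":-2.1,"twist":3.96}

```text
validation failed for argument at $.se...
```

```bash
python3 -c "
from h import *
go(605,-281,49)"
```

```text
t 0.1 tcp [ 177.8 -493.6  247.6] units xyz [  7.95  -2.2  -18.96] tooly [ 0.339 -0.941 -0.001] toolz [-0.941 -0.339  0.   ] F [-0.3  0.2 -0. ] w 85.6 q [-1.22  0.13 -0.04  1.41 -0.    1.57]
```

Emit:
jog_arm:
  series:
    - {"fingers":85,"x":0,"y":-0.1,"z":-0.8,"twist":0.3}
    - {"fingers":85,"x":0,"y":-0.3,"z":-2,"twist":0.8}
    - {"fingers":85,"x":0,"y":-0.5,"z":-3.6,"twist":1.3}
    - {"fingers":85,"x":0,"y":-0.7,"z":-5.2,"twist":1.8}
    - {"fingers":85,"x":0,"y":-0.9,"z":-6.8,"twist":2.3}
    - {"fingers":85,"x":0,"y":-1.1,"z":-8.4,"twist":2.8}
    - {"fingers":85,"x":0,"y":-1.3,"z":-10,"twist":3.3}
    - {"fingers":85,"x":0,"y":-1.5,"z":-11.6,"twist":3.6}
    - {"fingers":85,"x":0,"y":-1.7,"z":-13.2,"twist":3.96}
    - {"fingers":85,"x":0,"y":-1.9,"z":-14.8,"twist":3.96}
    - {"fingers":85,"x":0,"y":-2.1,"z":-16.4,"twist":3.96}
    - {"fingers":85,"x":0,"y":-2.1,"z":-17.8,"twist":3.96}

```text
time: 1.1
tcp_pos: [580.6, -291.6, 247.8]
tool_rot: [-0.707, -0.001, 0.707, -0.0]
wrist_force: [0.8, -1.0, 0.2]
gripper_width: 0.993
```

```bash
python3 -c "
from h import *
go(605,-281,49)"
```

```text
t 1.1 tcp [ 580.6 -291.6  247.8] units xyz [ 7.95 -0.42 -0.98] tooly [ 0.002 -1.    -0.001] toolz [-1.    -0.002  0.   ] F [ 0.8 -1.   0.2] w 84.8 q [-0.47  0.37  0.28  1.48  0.    2.67]
```

Emit:
jog_arm:
  series:
    - {"fingers":85,"x":0,"y":-0.1,"z":-0.2,"twist":-0.7}
    - {"fingers":85,"x":0.3,"y":-0.2,"z":-0.4,"twist":-2}
    - {"fingers":85,"x":0.7,"y":-0.3,"z":-0.6,"twist":-3.3}
    - {"fingers":85,"x":1.1,"y":-0.4,"z":-0.8,"twist":-4.6}
    - {"fingers":85,"x":1.5,"y":-0.4,"z":-0.9,"twist":-5.9}
    - {"fingers":85,"x":1.9,"y":-0.4,"z":-0.9,"twist":-7.2}
    - {"fingers":85,"x":2.3,"y":-0.4,"z":-0.9,"twist":-8.5}
    - {"fingers":85,"x":2.7,"y":-0.4,"z":-0.9,"twist":-9.8}
    - {"fingers":85,"x":3.1,"y":-0.4,"z":-0.9,"twist":-11.1}
    - {"fingers":85,"x":3.3,"y":-0.4,"z":-0.9,"twist":-12.4}
    - {"fingers":85,"x":3.5,"y":-0.4,"z":-0.9,"twist":-13.7}
    - {"fingers":85,"x":3.5,"y":-0.4,"z":-0.9,"twist":-15}

```text
time: 2.1
tcp_pos: [600.5, -283.3, 158.7]
tool_rot: [-0.559, -0.433, 0.56, -0.431]
wrist_force: [-0.3, 0.2, 0.1]
gripper_width: 0.998
```

Emit:
jog_arm:
  series:
    - {"fingers":85,"x":0,"y":0,"z":0,"twist":-1.3}
    - {"fingers":85,"x":0,"y":0,"z":0,"twist":-2.6}
    - {"fingers":85,"x":0,"y":0,"z":0,"twist":-3.9}
    - {"fingers":85,"x":0,"y":0,"z":0,"twist":-5.2}
    - {"fingers":85,"x":0,"y":0,"z":0,"twist":-6.5}
    - {"fingers":85,"x":0,"y":0,"z":0,"twist":-7.8}
    - {"fingers":85,"x":0,"y":0,"z":0,"twist":-9.1}
    - {"fingers":85,"x":0,"y":0,"z":0,"twist":-10.4}
    - {"fingers":85,"x":0,"y":0,"z":0,"twist":-11.7}
    - {"fingers":85,"x":0,"y":0,"z":0,"twist":-13}
    - {"fingers":85,"x":0,"y":0,"z":0,"twist":-14.2}
    - {"fingers":85,"x":0,"y":0,"z":0,"twist":-15.4}

```text
time: 3.1
tcp_pos: [601.1, -283.6, 160.1]
tool_rot: [0.169, 0.687, -0.169, 0.686]
wrist_force: [-0.3, 1.2, -0.3]
gripper_width: 0.994
```

Emit:
jog_arm:
  series:
    - {"fingers":85,"x":0,"y":0,"z":0,"twist":-1.3}
    - {"fingers":85,"x":0,"y":0,"z":0,"twist":-2.6}
    - {"fingers":85,"x":0,"y":0,"z":0,"twist":-3.9}
    - {"fingers":85,"x":0,"y":0,"z":0,"twist":-5.2}
    - {"fingers":85,"x":0,"y":0,"z":0,"twist":-5.6}
    - {"fingers":85,"x":0,"y":0,"z":0,"twist":-5.6}

```text
time: 3.6
tcp_pos: [601.1, -283.6, 160.2]
tool_rot: [-0.0, 0.707, 0.001, 0.707]
wrist_force: [-0.4, -0.0, 0.2]
gripper_width: 0.999
```

```bash
python3 -c "
from h import *
go(605,-281,49)"
```

```text
t 3.6 tcp [ 601.1 -283.6  160.2] units xyz [4.45 0.1  0.16] tooly [-0.001  1.     0.   ] toolz [ 1.     0.001 -0.001] F [-0.4 -0.   0.2] w 85.3 q [-0.44  0.4   0.13  1.3  -0.   -0.44]
```

Emit:
jog_arm:
  series:
    - {"fingers":85,"x":0.3,"y":0.1,"z":0.16,"twist":0}
    - {"fingers":85,"x":0.8,"y":0.1,"z":0.16,"twist":0}
    - {"fingers":85,"x":1.5,"y":0.1,"z":0.16,"twist":0}
    - {"fingers":85,"x":2.2,"y":0.1,"z":0.16,"twist":0}
    - {"fingers":85,"x":2.9,"y":0.1,"z":0.16,"twist":0}
    - {"fingers":85,"x":3.5,"y":0.1,"z":0.16,"twist":0}
    - {"fingers":85,"x":4.0,"y":0.1,"z":0.16,"twist":0}
    - {"fingers":85,"x":4.3,"y":0.1,"z":0.16,"twist":0}
    - {"fingers":85,"x":4.45,"y":0.1,"z":0.16,"twist":0}
    - {"fingers":85,"x":4.45,"y":0.1,"z":0.16,"twist":0}

```text
time: 4.43
tcp_pos: [605.0, -280.9, 48.6]
tool_rot: [0.0, 0.708, 0.0, 0.707]
wrist_force: [0.9, 0.0, -0.1]
gripper_width: 0.994
```

Emit:
jog_arm:
  series:
    - {"fingers":60,"x":0,"y":0,"z":0,"twist":0}
    - {"fingers":52,"x":0,"y":0,"z":0,"twist":0}
    - {"fingers":45,"x":0,"y":0,"z":0,"twist":0}
    - {"fingers":30,"x":0,"y":0,"z":0,"twist":0}
    - {"fingers":30,"x":0,"y":0,"z":0,"twist":0}
    - {"fingers":30,"x":0,"y":0,"z":0,"twist":0}
    - {"fingers":30,"x":0,"y":0,"z":0,"twist":0}
    - {"fingers":30,"x":0,"y":0,"z":0,"twist":0}
  force: 35

```text
time: 5.1
tcp_pos: [606.0, -281.5, 50.8]
tool_rot: [-0.0, 0.706, -0.0, 0.708]
wrist_force: [0.2, 0.5, 6.0]
gripper_width: 0.526
```

Run:
```python
from h import *
from station import grab_frame
go(605,-281,140)
f=grab_frame("side"); cv2.imwrite("pics/s1.png",cv2.resize(f["pixels"][260:460,370:600,::-1],None,fx=3,fy=3))
```

```text
t 5.1 tcp [ 606.  -281.5   50.8] units xyz [-3.57  0.02 -0.03] tooly [-0.     1.    -0.001] toolz [1.    0.    0.002] F [0.2 0.5 6. ] w 44.9 q [-0.43  0.45 -0.04  1.07  0.   -0.44]
```

View pics/s1.png

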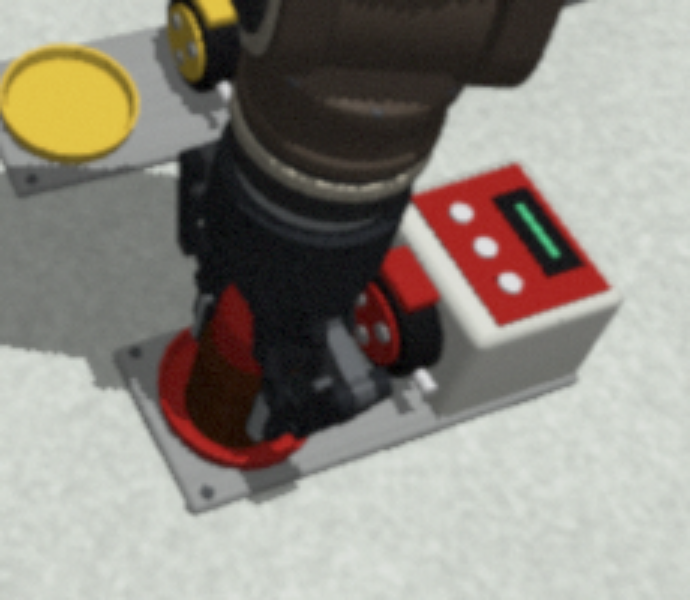

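The jaws hold the bottle's body at 45 mm, standing in the dish clear of the rim and pump head. Next is the lift.

Emit:
jog_arm:
  series:
    - {"fingers":30,"x":-0.1,"y":0,"z":0,"twist":0}
    - {"fingers":30,"x":-0.3,"y":0,"z":0,"twist":0}
    - {"fingers":30,"x":-0.7,"y":0,"z":0,"twist":0}
    - {"fingers":30,"x":-1.2,"y":0,"z":0,"twist":0}
    - {"fingers":30,"x":-1.8,"y":0,"z":0,"twist":0}
    - {"fingers":30,"x":-2.4,"y":0,"z":0,"twist":0}
    - {"fingers":30,"x":-3.0,"y":0,"z":0,"twist":0}
    - {"fingers":30,"x":-3.5,"y":0,"z":0,"twist":0}
    - {"fingers":30,"x":-3.8,"y":0,"z":0,"twist":0}
    - {"fingers":30,"x":-4,"y":0,"z":0,"twist":0}
    - {"fingers":30,"x":-4,"y":0,"z":0,"twist":0}

```text
time: 6.07
tcp_pos: [605.7, -281.3, 150.8]
tool_rot: [-0.0, 0.707, -0.0, 0.708]
wrist_force: [-0.3, 0.5, -0.5]
gripper_width: 0.526
```

Run:
```python
from h import *
from station import grab_frame
go(625.5,81,149)
f=grab_frame("side"); cv2.imwrite("pics/s2.png",f["pixels"][:,:,::-1])
```

```text
t 6.07 tcp [ 605.7 -281.3  150.8] units xyz [ 0.06 14.49  0.8 ] tooly [-0.     1.    -0.001] toolz [1.    0.    0.001] F [-0.3  0.5 -0.5] w 44.9 q [-0.43  0.41  0.12  1.28 -0.   -0.44]
```

View pics/s2.png

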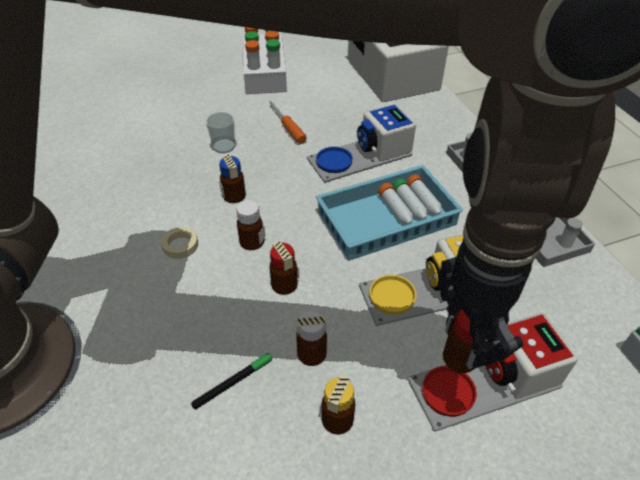

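The side view shows the empty bottle held upright above the red dish, which is now clear at (448,392). Next is the move over the basket.

Emit:
jog_arm:
  series:
    - {"fingers":30,"x":0,"y":0.4,"z":0,"twist":0}
    - {"fingers":30,"x":0,"y":1.3,"z":0.1,"twist":0}
    - {"fingers":30,"x":0,"y":2.6,"z":0.2,"twist":0}
    - {"fingers":30,"x":0,"y":4.1,"z":0.3,"twist":0}
    - {"fingers":30,"x":0,"y":5.6,"z":0.4,"twist":0}
    - {"fingers":30,"x":0,"y":7.1,"z":0.5,"twist":0}
    - {"fingers":30,"x":0,"y":8.6,"z":0.6,"twist":0}
    - {"fingers":30,"x":0,"y":10.1,"z":0.7,"twist":0}
    - {"fingers":30,"x":0,"y":11.6,"z":0.8,"twist":0}
    - {"fingers":30,"x":0,"y":12.9,"z":0.8,"twist":0}
    - {"fingers":30,"x":0,"y":13.9,"z":0.8,"twist":0}
    - {"fingers":30,"x":0,"y":14.4,"z":0.8,"twist":0}

```text
time: 7.12
tcp_pos: [624.1, 82.6, 148.4]
tool_rot: [-0.001, 0.708, 0.002, 0.706]
wrist_force: [-0.0, -0.2, 0.0]
gripper_width: 0.525
```

Emit:
jog_arm:
  series:
    - {"fingers":30,"x":0.1,"y":0.1,"z":0,"twist":0}
    - {"fingers":30,"x":0.4,"y":0.1,"z":0,"twist":0}
    - {"fingers":30,"x":0.9,"y":0.1,"z":0,"twist":0}
    - {"fingers":30,"x":1.5,"y":0.1,"z":0,"twist":0}
    - {"fingers":30,"x":2.1,"y":0.1,"z":0,"twist":0}
    - {"fingers":30,"x":2.7,"y":0.1,"z":0,"twist":0}
    - {"fingers":30,"x":3.2,"y":0.1,"z":0,"twist":0}
    - {"fingers":30,"x":3.5,"y":0.1,"z":0,"twist":0}
    - {"fingers":30,"x":3.7,"y":0.1,"z":0,"twist":0}
    - {"fingers":30,"x":3.8,"y":0.1,"z":0,"twist":0}
    - {"fingers":30,"x":3.8,"y":0.1,"z":0,"twist":0}

```text
time: 8.03
tcp_pos: [625.1, 80.6, 54.2]
tool_rot: [0.0, 0.707, -0.0, 0.707]
wrist_force: [-0.4, 0.1, -0.6]
gripper_width: 0.526
```

Run:
```python
from h import *
from station import grab_frame
go(625.5,81,44)
f=grab_frame("side"); cv2.imwrite("pics/s3.png",cv2.resize(f["pixels"][120:320,270:500,::-1],None,fx=3,fy=3))
```

```text
t 8.03 tcp [625.1  80.6  54.2] units xyz [0.41 0.01 0.02] tooly [ 0.001  1.    -0.   ] toolz [ 1.    -0.001 -0.001] F [-0.4  0.1 -0.6] w 45.0 q [ 0.13  0.38 -0.14  1.05 -0.    0.13]
```

View pics/s3.png

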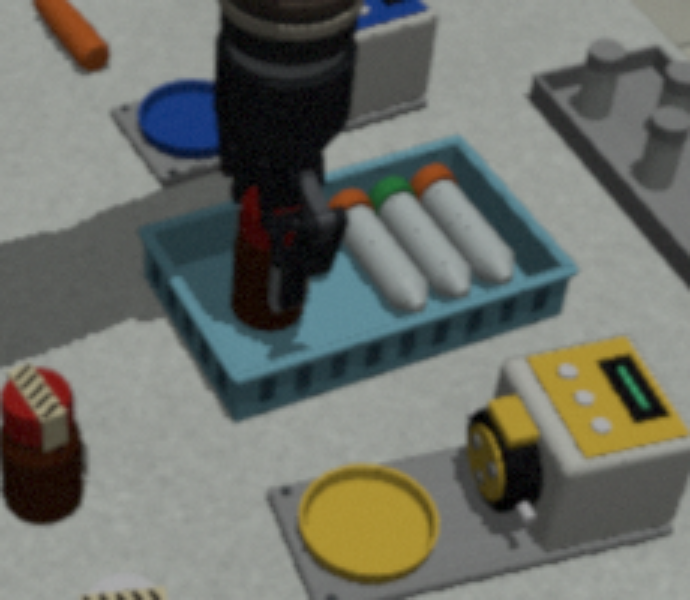

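The bottle hangs over the middle of the basket's free end, clear of the walls and tubes. I'll lower it until it touches.

Emit:
jog_arm:
  series:
    - {"fingers":30,"x":0.1,"y":0,"z":0,"twist":0}
    - {"fingers":30,"x":0.18,"y":0,"z":0,"twist":0}
    - {"fingers":30,"x":0.24,"y":0,"z":0,"twist":0}
    - {"fingers":30,"x":0.3,"y":0,"z":0,"twist":0}
    - {"fingers":30,"x":0.34,"y":0,"z":0,"twist":0}
    - {"fingers":30,"x":0.38,"y":0,"z":0,"twist":0}
    - {"fingers":30,"x":0.38,"y":0,"z":0,"twist":0}
    - {"fingers":30,"x":0.38,"y":0,"z":0,"twist":0}

```text
time: 8.75
tcp_pos: [625.2, 81.4, 45.0]
tool_rot: [-0.0, 0.707, 0.0, 0.707]
wrist_force: [0.2, -1.0, -1.8]
gripper_width: 0.521
```

Emit:
jog_arm:
  series:
    - {"fingers":30,"x":0.04,"y":0,"z":0,"twist":0}
    - {"fingers":30,"x":0.06,"y":0,"z":0,"twist":0}
    - {"fingers":30,"x":0.06,"y":0,"z":0,"twist":0}

```text
time: 9.0
tcp_pos: [625.3, 81.3, 43.8]
tool_rot: [-0.0, 0.707, 0.0, 0.707]
wrist_force: [-1.3, 0.0, 0.5]
gripper_width: 0.529
```

Emit:
jog_arm:
  series:
    - {"fingers":30,"x":0.04,"y":0,"z":0,"twist":0}
    - {"fingers":30,"x":0.06,"y":0,"z":0,"twist":0}
    - {"fingers":30,"x":0.06,"y":0,"z":0,"twist":0}

```text
time: 9.25
tcp_pos: [625.4, 81.3, 43.7]
tool_rot: [-0.0, 0.707, 0.0, 0.708]
wrist_force: [-3.8, -0.7, 9.9]
gripper_width: 0.523
```

Contact, at 9.9 N. Now releasing.

Emit:
jog_arm:
  series:
    - {"fingers":47,"x":-0.03,"y":0,"z":0,"twist":0}
    - {"fingers":49,"x":-0.03,"y":0,"z":0,"twist":0}
    - {"fingers":53,"x":-0.03,"y":0,"z":0,"twist":0}
    - {"fingers":60,"x":-0.03,"y":0,"z":0,"twist":0}
    - {"fingers":66,"x":-0.03,"y":0,"z":0,"twist":0}
    - {"fingers":66,"x":-0.03,"y":0,"z":0,"twist":0}

```text
time: 9.75
tcp_pos: [625.1, 81.3, 42.5]
tool_rot: [-0.0, 0.707, 0.0, 0.707]
wrist_force: [-0.4, -0.6, -0.2]
gripper_width: 0.77
```

Emit:
jog_arm:
  series:
    - {"fingers":66,"x":-0.2,"y":0,"z":0,"twist":0}
    - {"fingers":66,"x":-0.6,"y":0,"z":0,"twist":0}
    - {"fingers":66,"x":-1.2,"y":0,"z":0,"twist":0}
    - {"fingers":66,"x":-2,"y":0,"z":0,"twist":0}
    - {"fingers":66,"x":-2.8,"y":0,"z":0,"twist":0}
    - {"fingers":70,"x":-3.6,"y":0,"z":0,"twist":0}
    - {"fingers":85,"x":-4.4,"y":0,"z":0,"twist":0}
    - {"fingers":85,"x":-5,"y":0,"z":0,"twist":0}
    - {"fingers":85,"x":-5,"y":0,"z":0,"twist":0}

```text
time: 10.5
tcp_pos: [627.0, 81.5, 172.8]
tool_rot: [0.0, 0.705, 0.0, 0.71]
wrist_force: [0.2, 0.6, 0.5]
gripper_width: 0.993
```

Run:
```python
from h import *
from station import grab_frame
go(454,0,38)
f=grab_frame("side"); P=cloud(f); print(circ(P,(625,81),30,80,94)); cv2.imwrite("pics/s4.png",cv2.resize(f["pixels"][120:320,240:500,::-1],None,fx=3,fy=3))
```

```text
t 10.5 tcp [627.   81.5 172.8] units xyz [ 5.34 -3.26 -6.96] tooly [-0.     1.     0.001] toolz [1.    0.    0.007] F [0.2 0.6 0.5] w 84.8 q [ 0.13  0.33  0.06  1.29 -0.    0.13]
[624.1  81.8  20.6  89.8 334. ]
```

View pics/s4.png

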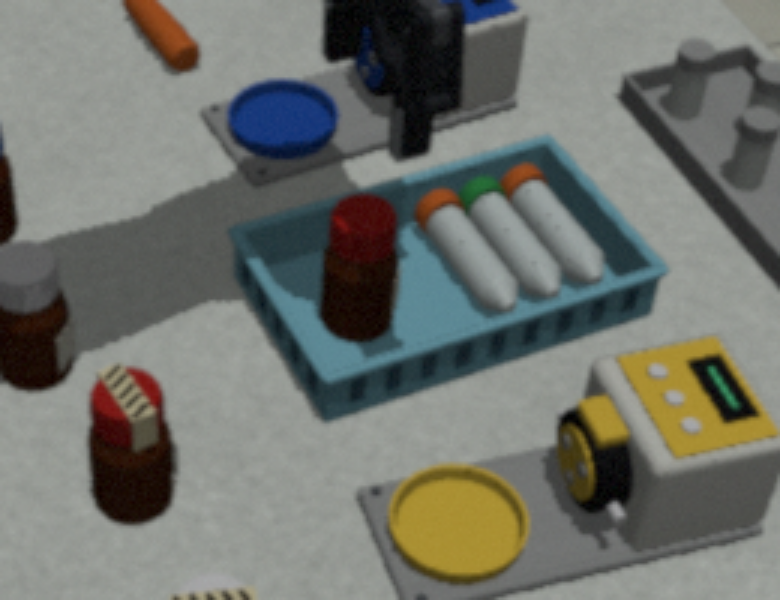

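The empty bottle stands upright in the free end of the basket (cap centre at 624,82). Next is the fresh red bottle.

Emit:
jog_arm:
  series:
    - {"fingers":85,"x":0,"y":-0.2,"z":-0.4,"twist":0}
    - {"fingers":85,"x":0,"y":-0.6,"z":-1.2,"twist":0}
    - {"fingers":85,"x":0,"y":-1.2,"z":-2.5,"twist":0}
    - {"fingers":85,"x":0,"y":-1.8,"z":-3.8,"twist":0}
    - {"fingers":85,"x":0.3,"y":-2.4,"z":-5.0,"twist":0}
    - {"fingers":85,"x":0.6,"y":-2.9,"z":-6.1,"twist":0}
    - {"fingers":85,"x":0.9,"y":-3.2,"z":-6.8,"twist":0}
    - {"fingers":85,"x":1,"y":-3.26,"z":-6.95,"twist":0}
    - {"fingers":85,"x":1,"y":-3.26,"z":-6.95,"twist":0}

```text
time: 11.3
tcp_pos: [449.9, -0.6, 141.9]
tool_rot: [0.0, 0.708, -0.0, 0.707]
wrist_force: [-0.2, 0.1, -0.1]
gripper_width: 0.995
```

Run:
```python
from h import *
from station import grab_frame
go(454,0,40)
f=grab_frame("side"); print(circ(cloud(f),(454,0),30,80,94))
```

```text
t 11.3 tcp [449.9  -0.6 141.9] units xyz [4.07 0.02 0.17] tooly [0.001 1.    0.   ] toolz [ 1.    -0.001 -0.002] F [-0.2  0.1 -0.1] w 85.0 q [-0.    0.01 -0.4   1.16  0.   -0.  ]
[452.4  -0.8  22.1  86.4 310. ]
```

Emit:
jog_arm:
  series:
    - {"fingers":85,"x":0.1,"y":0,"z":0.14,"twist":0}
    - {"fingers":85,"x":0.5,"y":0,"z":0.14,"twist":0}
    - {"fingers":85,"x":1.1,"y":0,"z":0.14,"twist":0}
    - {"fingers":85,"x":1.8,"y":0,"z":0.14,"twist":0}
    - {"fingers":85,"x":2.5,"y":0,"z":0.14,"twist":0}
    - {"fingers":85,"x":3.1,"y":0,"z":0.14,"twist":0}
    - {"fingers":85,"x":3.6,"y":0,"z":0.14,"twist":0}
    - {"fingers":85,"x":3.9,"y":0,"z":0.14,"twist":0}
    - {"fingers":85,"x":4.05,"y":0,"z":0.14,"twist":0}
    - {"fingers":85,"x":4.05,"y":0,"z":0.14,"twist":0}

```text
time: 12.18
tcp_pos: [454.9, 0.0, 40.5]
tool_rot: [-0.0, 0.708, 0.0, 0.707]
wrist_force: [-0.7, -0.3, -0.0]
gripper_width: 0.995
```

Emit:
jog_arm:
  series:
    - {"fingers":60,"x":0,"y":0,"z":0,"twist":0}
    - {"fingers":52,"x":0,"y":0,"z":0,"twist":0}
    - {"fingers":45,"x":0,"y":0,"z":0,"twist":0}
    - {"fingers":30,"x":0,"y":0,"z":0,"twist":0}
    - {"fingers":30,"x":0,"y":0,"z":0,"twist":0}
    - {"fingers":30,"x":0,"y":0,"z":0,"twist":0}
    - {"fingers":30,"x":0,"y":0,"z":0,"twist":0}
    - {"fingers":30,"x":0,"y":0,"z":0,"twist":0}
  force: 40

```text
time: 12.85
tcp_pos: [455.8, -0.3, 42.5]
tool_rot: [-0.0, 0.706, 0.0, 0.708]
wrist_force: [-1.2, -1.1, 5.7]
gripper_width: 0.523
```

Emit:
jog_arm:
  series:
    - {"fingers":30,"x":-0.1,"y":0,"z":0,"twist":0}
    - {"fingers":30,"x":-0.3,"y":0,"z":0,"twist":0}
    - {"fingers":30,"x":-0.7,"y":0,"z":0,"twist":0}
    - {"fingers":30,"x":-1.2,"y":0,"z":0,"twist":0}
    - {"fingers":30,"x":-1.8,"y":0,"z":0,"twist":0}
    - {"fingers":30,"x":-2.4,"y":0,"z":0,"twist":0}
    - {"fingers":30,"x":-3.0,"y":0,"z":0,"twist":0}
    - {"fingers":30,"x":-3.6,"y":0,"z":0,"twist":0}
    - {"fingers":30,"x":-4.1,"y":0,"z":0,"twist":0}
    - {"fingers":30,"x":-4.4,"y":0,"z":0,"twist":0}
    - {"fingers":30,"x":-4.4,"y":0,"z":0,"twist":0}

```text
time: 13.77
tcp_pos: [455.9, -0.2, 153.6]
tool_rot: [-0.0, 0.706, 0.0, 0.708]
wrist_force: [0.7, -0.3, -1.4]
gripper_width: 0.521
```

Run:
```python
from h import *
from station import grab_frame
go(609.3,-277.8,150)
f=grab_frame("side"); cv2.imwrite("pics/s5.png",f["pixels"][:,:,::-1])
```

```text
t 13.77 tcp [ 4.559e+02 -2.000e-01  1.536e+02] units xyz [  0.16 -11.1    6.13] tooly [-0.  1.  0.] toolz [1.    0.    0.003] F [ 0.7 -0.3 -1.4] w 44.5 q [-0.    0.01 -0.37  1.19  0.   -0.  ]
```

View pics/s5.png

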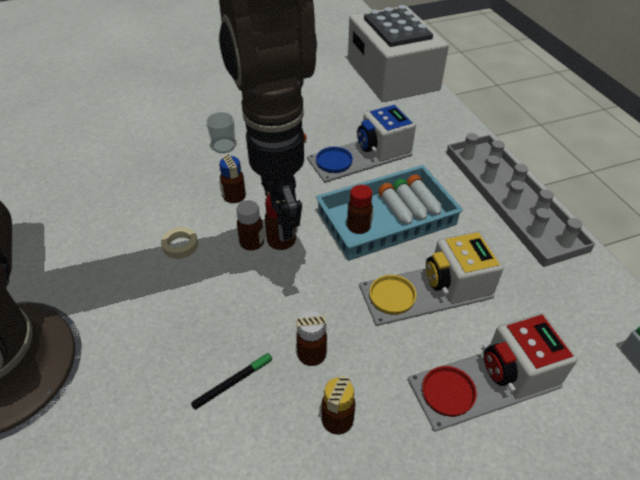

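The fresh red bottle is held upright, and the empty one stands in the basket at (360,208). Now carrying to the red dish.

Emit:
jog_arm:
  series:
    - {"fingers":30,"x":0,"y":-0.3,"z":0.2,"twist":0}
    - {"fingers":30,"x":0,"y":-1.0,"z":0.55,"twist":0}
    - {"fingers":30,"x":0,"y":-2.0,"z":1.1,"twist":0}
    - {"fingers":30,"x":0,"y":-3.2,"z":1.75,"twist":0}
    - {"fingers":30,"x":0,"y":-4.4,"z":2.45,"twist":0}
    - {"fingers":30,"x":0,"y":-5.6,"z":3.1,"twist":0}
    - {"fingers":30,"x":0,"y":-6.8,"z":3.75,"twist":0}
    - {"fingers":30,"x":0,"y":-8.0,"z":4.4,"twist":0}
    - {"fingers":30,"x":0,"y":-9.2,"z":5.1,"twist":0}
    - {"fingers":30,"x":0,"y":-10.2,"z":5.65,"twist":0}
    - {"fingers":30,"x":0,"y":-10.8,"z":6.0,"twist":0}
    - {"fingers":30,"x":0,"y":-11.1,"z":6.2,"twist":0}

```text
time: 14.82
tcp_pos: [610.3, -280.5, 149.2]
tool_rot: [0.001, 0.708, -0.001, 0.706]
wrist_force: [0.1, 0.9, -1.5]
gripper_width: 0.52
```

Emit:
jog_arm:
  series:
    - {"fingers":30,"x":0,"y":0,"z":0,"twist":0}
    - {"fingers":30,"x":0.3,"y":0,"z":0,"twist":0}
    - {"fingers":30,"x":0.8,"y":0,"z":0,"twist":0}
    - {"fingers":30,"x":1.4,"y":0,"z":0,"twist":0}
    - {"fingers":30,"x":2.0,"y":0,"z":0,"twist":0}
    - {"fingers":30,"x":2.5,"y":0,"z":0,"twist":0}
    - {"fingers":30,"x":2.9,"y":0,"z":0,"twist":0}
    - {"fingers":30,"x":3.1,"y":0,"z":0,"twist":0}
    - {"fingers":30,"x":3.2,"y":0,"z":0,"twist":0}
    - {"fingers":30,"x":3.2,"y":0,"z":0,"twist":0}

```text
time: 15.65
tcp_pos: [609.8, -277.1, 71.3]
tool_rot: [-0.0, 0.707, 0.0, 0.707]
wrist_force: [-0.5, 0.2, -2.2]
gripper_width: 0.523
```

Run:
```python
from h import *
from station import grab_frame
go(611,-277.8,53.5)
f=grab_frame("side"); cv2.imwrite("pics/s6.png",cv2.resize(f["pixels"][280:440,380:580,::-1],None,fx=3,fy=3))
```

```text
t 15.65 tcp [ 609.8 -277.1   71.3] units xyz [ 0.71 -0.03  0.05] tooly [-0.001  1.     0.   ] toolz [ 1.     0.001 -0.001] F [-0.5  0.2 -2.2] w 44.7 q [-0.43  0.45 -0.01  1.12  0.   -0.43]
```

View pics/s6.png

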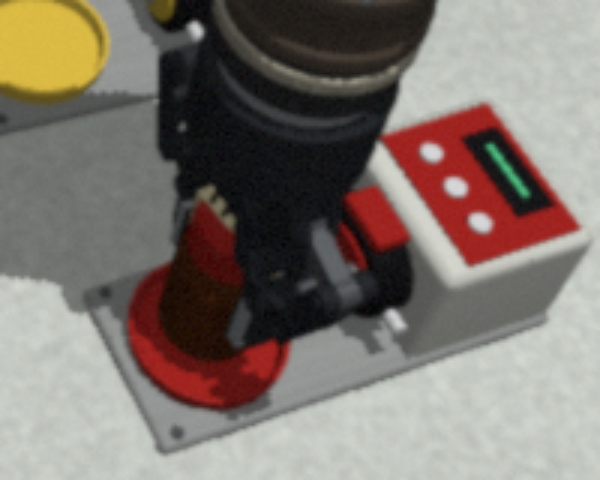

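The taped red bottle is upright above the red dish and centred, with its base still just above the floor. Lowering it.

Emit:
jog_arm:
  series:
    - {"fingers":30,"x":0.12,"y":0,"z":0.05,"twist":0}
    - {"fingers":30,"x":0.28,"y":0,"z":0.05,"twist":0}
    - {"fingers":30,"x":0.42,"y":0,"z":0.05,"twist":0}
    - {"fingers":30,"x":0.52,"y":0,"z":0.05,"twist":0}
    - {"fingers":30,"x":0.58,"y":0,"z":0.05,"twist":0}
    - {"fingers":30,"x":0.62,"y":0,"z":0.05,"twist":0}
    - {"fingers":30,"x":0.66,"y":0,"z":0.05,"twist":0}
    - {"fingers":30,"x":0.7,"y":0,"z":0.05,"twist":0}
    - {"fingers":30,"x":0.7,"y":0,"z":0.05,"twist":0}

```text
time: 16.45
tcp_pos: [611.3, -277.7, 53.9]
tool_rot: [-0.0, 0.707, 0.0, 0.707]
wrist_force: [0.4, -0.3, -2.0]
gripper_width: 0.526
```

Emit:
jog_arm:
  series:
    - {"fingers":30,"x":0.02,"y":0,"z":0,"twist":0}
    - {"fingers":30,"x":0.04,"y":0,"z":0,"twist":0}
    - {"fingers":30,"x":0.04,"y":0,"z":0,"twist":0}

```text
time: 16.7
tcp_pos: [611.4, -277.7, 53.6]
tool_rot: [-0.0, 0.707, 0.0, 0.707]
wrist_force: [-2.2, 0.7, 2.7]
gripper_width: 0.522
```

Emit:
jog_arm:
  series:
    - {"fingers":30,"x":0.02,"y":0,"z":0,"twist":0}
    - {"fingers":47,"x":0.01,"y":0,"z":0,"twist":0}
    - {"fingers":49,"x":0.01,"y":0,"z":0,"twist":0}
    - {"fingers":53,"x":0.0,"y":0,"z":0,"twist":0}
    - {"fingers":60,"x":0,"y":0,"z":0,"twist":0}
    - {"fingers":75,"x":0,"y":0,"z":0,"twist":0}
    - {"fingers":80,"x":0,"y":0,"z":0,"twist":0}

```text
time: 17.28
tcp_pos: [611.3, -277.7, 52.9]
tool_rot: [-0.0, 0.707, 0.0, 0.707]
wrist_force: [-0.8, -0.4, -0.0]
gripper_width: 0.928
```

Emit:
jog_arm:
  series:
    - {"fingers":85,"x":-0.2,"y":0,"z":0,"twist":0}
    - {"fingers":85,"x":-0.6,"y":0,"z":0,"twist":0}
    - {"fingers":85,"x":-1.2,"y":0,"z":0,"twist":0}
    - {"fingers":85,"x":-2,"y":0,"z":0,"twist":0}
    - {"fingers":85,"x":-2.8,"y":0,"z":0,"twist":0}
    - {"fingers":85,"x":-3.6,"y":0,"z":0,"twist":0}
    - {"fingers":85,"x":-4.2,"y":0,"z":0,"twist":0}
    - {"fingers":85,"x":-4.6,"y":0,"z":0,"twist":0}
    - {"fingers":85,"x":-4.6,"y":0,"z":0,"twist":0}

```text
time: 18.03
tcp_pos: [612.4, -278.2, 171.6]
tool_rot: [-0.001, 0.706, -0.001, 0.709]
wrist_force: [-0.4, 0.0, 0.0]
gripper_width: 0.99
```

Run:
```python
from h import *
from station import grab_frame
go(447,-255,40)
f=grab_frame("side"); P=cloud(f); print(circ(P,(610,-278),32,90,105),circ(P,(447,-255),30,80,94)); cv2.imwrite("pics/s7.png",cv2.resize(f["pixels"][280:440,300:580,::-1],None,fx=2.5,fy=2.5))
```

```text
t 18.03 tcp [ 612.4 -278.2  171.6] units xyz [ 5.23  0.94 -6.64] tooly [-0.     1.    -0.002] toolz [1.    0.    0.004] F [-0.4  0.   0. ] w 84.5 q [-0.43  0.41  0.17  1.32  0.   -0.43]
[ 609.1 -277.1   21.9   97.1  684. ] [ 447.6 -254.8   21.5   86.4  714. ]
```

View pics/s7.png

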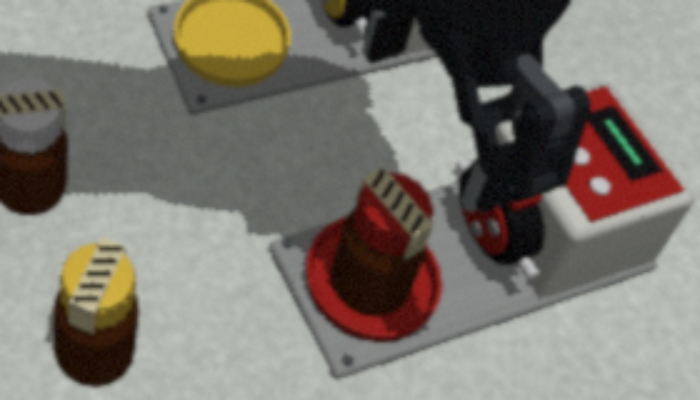

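The taped red bottle stands upright in the red dish, with its cap at (609,-277). Next is yellow.

Emit:
jog_arm:
  series:
    - {"fingers":85,"x":0,"y":0.05,"z":-0.4,"twist":0}
    - {"fingers":85,"x":0,"y":0.15,"z":-1.2,"twist":0}
    - {"fingers":85,"x":0,"y":0.35,"z":-2.4,"twist":0}
    - {"fingers":85,"x":0,"y":0.5,"z":-3.6,"twist":0}
    - {"fingers":85,"x":0.3,"y":0.7,"z":-4.8,"twist":0}
    - {"fingers":85,"x":0.6,"y":0.85,"z":-5.8,"twist":0}
    - {"fingers":85,"x":0.9,"y":0.93,"z":-6.4,"twist":0}
    - {"fingers":85,"x":1,"y":0.93,"z":-6.55,"twist":0}
    - {"fingers":85,"x":1,"y":0.93,"z":-6.55,"twist":0}
    - {"fingers":85,"x":1,"y":0.93,"z":-6.55,"twist":0}

```text
time: 18.92
tcp_pos: [448.0, -254.6, 142.8]
tool_rot: [0.0, 0.707, 0.0, 0.707]
wrist_force: [0.0, -0.4, 0.2]
gripper_width: 0.997
```

```bash
python3 -c "
from h import *
go(447.3,-255,40)"
```

```text
t 18.92 tcp [ 448.  -254.6  142.8] units xyz [ 4.11 -0.02 -0.03] tooly [-0.  1.  0.] toolz [1. 0. 0.] F [ 0.  -0.4  0.2] w 85.2 q [-0.52  0.13 -0.27  1.17  0.   -0.52]
```

Emit:
jog_arm:
  series:
    - {"fingers":85,"x":0.1,"y":0,"z":-0.05,"twist":0}
    - {"fingers":85,"x":0.5,"y":0,"z":-0.05,"twist":0}
    - {"fingers":85,"x":1.1,"y":0,"z":-0.05,"twist":0}
    - {"fingers":85,"x":1.8,"y":0,"z":-0.05,"twist":0}
    - {"fingers":85,"x":2.5,"y":0,"z":-0.05,"twist":0}
    - {"fingers":85,"x":3.1,"y":0,"z":-0.05,"twist":0}
    - {"fingers":85,"x":3.6,"y":0,"z":-0.05,"twist":0}
    - {"fingers":85,"x":3.9,"y":0,"z":-0.05,"twist":0}
    - {"fingers":85,"x":4.1,"y":0,"z":-0.05,"twist":0}
    - {"fingers":85,"x":4.1,"y":0,"z":-0.05,"twist":0}

```text
time: 19.75
tcp_pos: [446.1, -254.2, 39.3]
tool_rot: [0.0, 0.708, 0.0, 0.707]
wrist_force: [-0.1, -0.2, -0.7]
gripper_width: 0.993
```

Emit:
jog_arm:
  series:
    - {"fingers":60,"x":0,"y":0,"z":0,"twist":0}
    - {"fingers":52,"x":0,"y":0,"z":0,"twist":0}
    - {"fingers":45,"x":0,"y":0,"z":0,"twist":0}
    - {"fingers":30,"x":0,"y":0,"z":0,"twist":0}
    - {"fingers":30,"x":0,"y":0,"z":0,"twist":0}
    - {"fingers":30,"x":0,"y":0,"z":0,"twist":0}
    - {"fingers":30,"x":0,"y":0,"z":0,"twist":0}
    - {"fingers":30,"x":0,"y":0,"z":0,"twist":0}
  force: 40

```text
time: 20.42
tcp_pos: [446.9, -254.9, 41.7]
tool_rot: [-0.0, 0.706, -0.0, 0.708]
wrist_force: [-0.7, 0.7, 6.7]
gripper_width: 0.523
```

Emit:
jog_arm:
  series:
    - {"fingers":30,"x":-0.1,"y":0,"z":0,"twist":0}
    - {"fingers":30,"x":-0.3,"y":0,"z":0,"twist":0}
    - {"fingers":30,"x":-0.7,"y":0,"z":0,"twist":0}
    - {"fingers":30,"x":-1.2,"y":0,"z":0,"twist":0}
    - {"fingers":30,"x":-1.8,"y":0,"z":0,"twist":0}
    - {"fingers":30,"x":-2.4,"y":0,"z":0,"twist":0}
    - {"fingers":30,"x":-3.0,"y":0,"z":0,"twist":0}
    - {"fingers":30,"x":-3.6,"y":0,"z":0,"twist":0}
    - {"fingers":30,"x":-4.1,"y":0,"z":0,"twist":0}
    - {"fingers":30,"x":-4.4,"y":0,"z":0,"twist":0}
    - {"fingers":30,"x":-4.4,"y":0,"z":0,"twist":0}

```text
time: 21.33
tcp_pos: [447.1, -254.9, 152.8]
tool_rot: [-0.001, 0.706, -0.0, 0.708]
wrist_force: [-0.2, 0.3, -2.2]
gripper_width: 0.524
```

```bash
python3 -c "
from h import *
go(611,-92.8,150)"
```

```text
t 21.33 tcp [ 447.1 -254.9  152.8] units xyz [0.12 6.48 6.56] tooly [-0.     1.    -0.002] toolz [1.    0.    0.003] F [-0.2  0.3 -2.2] w 44.8 q [-0.52  0.12 -0.25  1.19  0.   -0.52]
```

Emit:
jog_arm:
  series:
    - {"fingers":30,"x":0,"y":0.2,"z":0.2,"twist":0}
    - {"fingers":30,"x":0,"y":0.6,"z":0.6,"twist":0}
    - {"fingers":30,"x":0,"y":1.2,"z":1.2,"twist":0}
    - {"fingers":30,"x":0,"y":1.9,"z":1.9,"twist":0}
    - {"fingers":30,"x":0,"y":2.6,"z":2.6,"twist":0}
    - {"fingers":30,"x":0,"y":3.3,"z":3.3,"twist":0}
    - {"fingers":30,"x":0,"y":4.0,"z":4.0,"twist":0}
    - {"fingers":30,"x":0,"y":4.7,"z":4.7,"twist":0}
    - {"fingers":30,"x":0,"y":5.4,"z":5.4,"twist":0}
    - {"fingers":30,"x":0,"y":5.9,"z":5.95,"twist":0}
    - {"fingers":30,"x":0,"y":6.3,"z":6.35,"twist":0}
    - {"fingers":30,"x":0,"y":6.5,"z":6.5,"twist":0}

```text
time: 22.33
tcp_pos: [609.6, -90.2, 149.2]
tool_rot: [-0.0, 0.708, 0.001, 0.707]
wrist_force: [0.1, -0.8, -0.8]
gripper_width: 0.521
```

Emit:
jog_arm:
  series:
    - {"fingers":30,"x":0,"y":0,"z":0,"twist":0}
    - {"fingers":30,"x":0.3,"y":0,"z":0,"twist":0}
    - {"fingers":30,"x":0.8,"y":0,"z":0,"twist":0}
    - {"fingers":30,"x":1.4,"y":0,"z":0,"twist":0}
    - {"fingers":30,"x":2.0,"y":0,"z":0,"twist":0}
    - {"fingers":30,"x":2.5,"y":0,"z":0,"twist":0}
    - {"fingers":30,"x":2.9,"y":0,"z":0,"twist":0}
    - {"fingers":30,"x":3.1,"y":0,"z":0,"twist":0}
    - {"fingers":30,"x":3.2,"y":0,"z":0,"twist":0}
    - {"fingers":30,"x":3.2,"y":0,"z":0,"twist":0}

```text
time: 23.17
tcp_pos: [608.4, -92.3, 70.3]
tool_rot: [0.0, 0.707, -0.0, 0.707]
wrist_force: [-0.4, 0.5, -1.0]
gripper_width: 0.525
```

Run:
```python
from h import *
from station import grab_frame
go(609.5,-92.8,53)
f=grab_frame("side"); cv2.imwrite("pics/s8.png",cv2.resize(f["pixels"][200:360,330:530,::-1],None,fx=3,fy=3))
```

```text
t 23.17 tcp [608.4 -92.3  70.3] units xyz [ 0.69 -0.02  0.05] tooly [0. 1. 0.] toolz [ 1.    -0.    -0.001] F [-0.4  0.5 -1. ] w 44.8 q [-0.15  0.35 -0.15  1.07 -0.   -0.15]
```

View pics/s8.png

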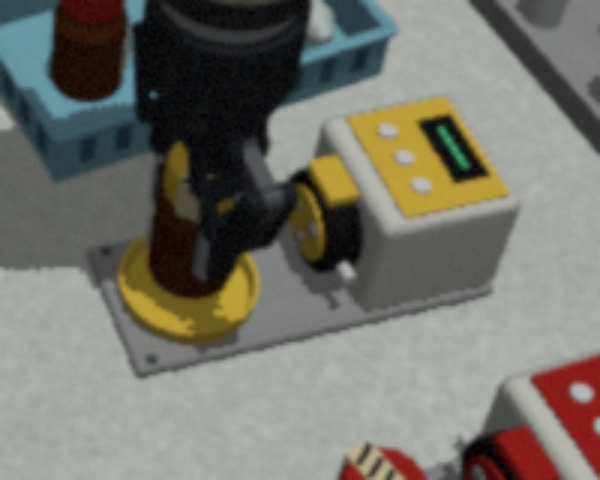

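The yellow bottle hangs upright above the centre of its dish. Lowering it.

Emit:
jog_arm:
  series:
    - {"fingers":30,"x":0.12,"y":0,"z":0.04,"twist":0}
    - {"fingers":30,"x":0.28,"y":0,"z":0.04,"twist":0}
    - {"fingers":30,"x":0.42,"y":0,"z":0.04,"twist":0}
    - {"fingers":30,"x":0.52,"y":0,"z":0.04,"twist":0}
    - {"fingers":30,"x":0.58,"y":0,"z":0.04,"twist":0}
    - {"fingers":30,"x":0.62,"y":0,"z":0.04,"twist":0}
    - {"fingers":30,"x":0.66,"y":0,"z":0.04,"twist":0}
    - {"fingers":30,"x":0.68,"y":0,"z":0.04,"twist":0}
    - {"fingers":30,"x":0.68,"y":0,"z":0.04,"twist":0}

```text
time: 23.97
tcp_pos: [609.8, -91.9, 53.5]
tool_rot: [-0.0, 0.707, 0.0, 0.707]
wrist_force: [0.1, -0.7, -1.6]
gripper_width: 0.521
```

Emit:
jog_arm:
  series:
    - {"fingers":30,"x":0.02,"y":0,"z":0,"twist":0}
    - {"fingers":30,"x":0.04,"y":0,"z":0,"twist":0}
    - {"fingers":30,"x":0.04,"y":0,"z":0,"twist":0}

```text
time: 24.22
tcp_pos: [609.9, -92.0, 52.8]
tool_rot: [-0.0, 0.707, 0.0, 0.707]
wrist_force: [-0.1, -0.8, -0.6]
gripper_width: 0.524
```

Emit:
jog_arm:
  series:
    - {"fingers":30,"x":0.02,"y":0,"z":0,"twist":0}
    - {"fingers":30,"x":0.04,"y":0,"z":0,"twist":0}
    - {"fingers":30,"x":0.04,"y":0,"z":0,"twist":0}

```text
time: 24.47
tcp_pos: [609.9, -92.0, 52.7]
tool_rot: [-0.0, 0.707, 0.0, 0.707]
wrist_force: [-2.5, -0.5, 7.1]
gripper_width: 0.526
```

Emit:
jog_arm:
  series:
    - {"fingers":47,"x":-0.02,"y":0,"z":0,"twist":0}
    - {"fingers":49,"x":-0.02,"y":0,"z":0,"twist":0}
    - {"fingers":53,"x":-0.02,"y":0,"z":0,"twist":0}
    - {"fingers":60,"x":-0.02,"y":0,"z":0,"twist":0}
    - {"fingers":75,"x":-0.02,"y":0,"z":0,"twist":0}
    - {"fingers":80,"x":-0.02,"y":0,"z":0,"twist":0}

```text
time: 24.97
tcp_pos: [609.7, -91.9, 51.9]
tool_rot: [-0.0, 0.707, 0.0, 0.707]
wrist_force: [-0.5, 0.2, 0.5]
gripper_width: 0.935
```

Emit:
jog_arm:
  series:
    - {"fingers":85,"x":-0.2,"y":0,"z":0,"twist":0}
    - {"fingers":85,"x":-0.6,"y":0,"z":0,"twist":0}
    - {"fingers":85,"x":-1.2,"y":0,"z":0,"twist":0}
    - {"fingers":85,"x":-2,"y":0,"z":0,"twist":0}
    - {"fingers":85,"x":-2.8,"y":0,"z":0,"twist":0}
    - {"fingers":85,"x":-3.6,"y":0,"z":0,"twist":0}
    - {"fingers":85,"x":-4.2,"y":0,"z":0,"twist":0}
    - {"fingers":85,"x":-4.6,"y":0,"z":0,"twist":0}
    - {"fingers":85,"x":-4.6,"y":0,"z":0,"twist":0}

```text
time: 25.72
tcp_pos: [611.0, -92.1, 170.4]
tool_rot: [-0.0, 0.705, -0.0, 0.709]
wrist_force: [0.7, -0.5, -0.7]
gripper_width: 0.995
```

Run:
```python
from h import *
from station import grab_frame
go(430.5,245.5,40)
f=grab_frame("side"); P=cloud(f); print(circ(P,(610,-93),32,90,105),circ(P,(430.5,245.5),30,80,94)); cv2.imwrite("pics/s9.png",f["pixels"][:,:,::-1])
```

```text
t 25.72 tcp [611.  -92.1 170.4] units xyz [ 5.17 13.51 -7.24] tooly [-0.     1.    -0.001] toolz [1.    0.    0.005] F [ 0.7 -0.5 -0.7] w 84.9 q [-0.15  0.31  0.02  1.28 -0.   -0.15]
[611.9 -91.7  22.1  97.3 449. ] [431.3 246.6  22.6  86.8 276. ]
```

View pics/s9.png

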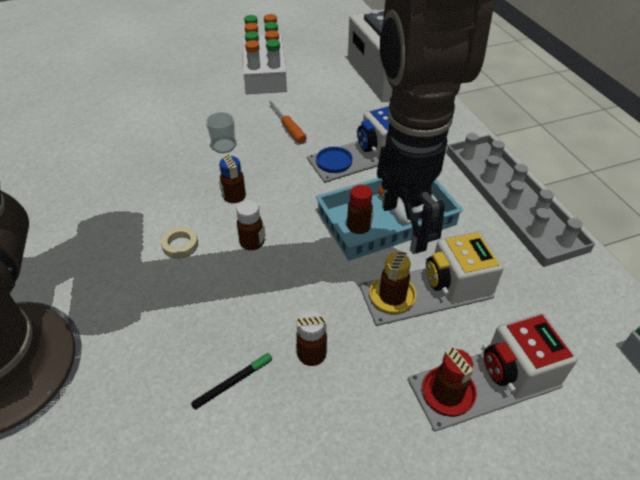

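The yellow bottle stands in the yellow dish at (395,280), red and empty are both fine. Next is blue.

Emit:
jog_arm:
  series:
    - {"fingers":85,"x":0,"y":0.4,"z":-0.2,"twist":0}
    - {"fingers":85,"x":0,"y":1.3,"z":-0.7,"twist":0}
    - {"fingers":85,"x":0,"y":2.5,"z":-1.35,"twist":0}
    - {"fingers":85,"x":0,"y":3.8,"z":-2.05,"twist":0}
    - {"fingers":85,"x":0,"y":5.1,"z":-2.75,"twist":0}
    - {"fingers":85,"x":0,"y":6.4,"z":-3.45,"twist":0}
    - {"fingers":85,"x":0,"y":7.7,"z":-4.15,"twist":0}
    - {"fingers":85,"x":0.2,"y":9,"z":-4.85,"twist":0}
    - {"fingers":85,"x":0.4,"y":10.3,"z":-5.5,"twist":0}
    - {"fingers":85,"x":0.6,"y":11.6,"z":-6.2,"twist":0}
    - {"fingers":85,"x":0.8,"y":12.6,"z":-6.8,"twist":0}
    - {"fingers":85,"x":1,"y":13.4,"z":-7.15,"twist":0}

```text
time: 26.77
tcp_pos: [427.7, 244.6, 140.5]
tool_rot: [-0.001, 0.708, 0.001, 0.706]
wrist_force: [0.7, 0.1, 0.2]
gripper_width: 0.993
```

Emit:
jog_arm:
  series:
    - {"fingers":85,"x":0,"y":0.1,"z":0,"twist":0}
    - {"fingers":85,"x":0,"y":0.1,"z":0,"twist":0}
    - {"fingers":85,"x":0,"y":0.1,"z":0,"twist":0}

```text
time: 27.02
tcp_pos: [430.3, 245.3, 141.3]
tool_rot: [-0.001, 0.708, -0.0, 0.707]
wrist_force: [-0.7, 0.5, 0.0]
gripper_width: 0.993
```

```bash
python3 -c "
from h import *
go(430.5,245.8,40)"
```

```text
t 27.02 tcp [430.3 245.3 141.3] units xyz [4.05 0.02 0.01] tooly [-0.001  1.    -0.001] toolz [ 1.     0.001 -0.001] F [-0.7  0.5  0. ] w 84.8 q [ 0.52  0.09 -0.31  1.17 -0.    0.52]
```

Emit:
jog_arm:
  series:
    - {"fingers":85,"x":0.1,"y":0,"z":0,"twist":0}
    - {"fingers":85,"x":0.5,"y":0,"z":0,"twist":0}
    - {"fingers":85,"x":1.1,"y":0,"z":0,"twist":0}
    - {"fingers":85,"x":1.8,"y":0,"z":0,"twist":0}
    - {"fingers":85,"x":2.5,"y":0,"z":0,"twist":0}
    - {"fingers":85,"x":3.1,"y":0,"z":0,"twist":0}
    - {"fingers":85,"x":3.6,"y":0,"z":0,"twist":0}
    - {"fingers":85,"x":3.9,"y":0,"z":0,"twist":0}
    - {"fingers":85,"x":4.05,"y":0,"z":0,"twist":0}
    - {"fingers":85,"x":4.05,"y":0,"z":0,"twist":0}

```text
time: 27.85
tcp_pos: [430.7, 244.8, 39.9]
tool_rot: [0.0, 0.708, -0.001, 0.707]
wrist_force: [0.1, 0.2, -0.3]
gripper_width: 0.993
```

Emit:
jog_arm:
  series:
    - {"fingers":60,"x":0,"y":0,"z":0,"twist":0}
    - {"fingers":52,"x":0,"y":0,"z":0,"twist":0}
    - {"fingers":45,"x":0,"y":0,"z":0,"twist":0}
    - {"fingers":30,"x":0,"y":0,"z":0,"twist":0}
    - {"fingers":30,"x":0,"y":0,"z":0,"twist":0}
    - {"fingers":30,"x":0,"y":0,"z":0,"twist":0}
    - {"fingers":30,"x":0,"y":0,"z":0,"twist":0}
    - {"fingers":30,"x":0,"y":0,"z":0,"twist":0}
  force: 40

```text
time: 28.52
tcp_pos: [431.5, 245.9, 41.9]
tool_rot: [0.0, 0.707, 0.0, 0.708]
wrist_force: [-0.8, -0.6, 5.7]
gripper_width: 0.525
```

Emit:
jog_arm:
  series:
    - {"fingers":30,"x":-0.1,"y":0,"z":0,"twist":0}
    - {"fingers":30,"x":-0.3,"y":0,"z":0,"twist":0}
    - {"fingers":30,"x":-0.7,"y":0,"z":0,"twist":0}
    - {"fingers":30,"x":-1.2,"y":0,"z":0,"twist":0}
    - {"fingers":30,"x":-1.8,"y":0,"z":0,"twist":0}
    - {"fingers":30,"x":-2.4,"y":0,"z":0,"twist":0}
    - {"fingers":30,"x":-3.0,"y":0,"z":0,"twist":0}
    - {"fingers":30,"x":-3.6,"y":0,"z":0,"twist":0}
    - {"fingers":30,"x":-4.1,"y":0,"z":0,"twist":0}
    - {"fingers":30,"x":-4.4,"y":0,"z":0,"twist":0}
    - {"fingers":30,"x":-4.4,"y":0,"z":0,"twist":0}

```text
time: 29.43
tcp_pos: [431.8, 246.0, 153.0]
tool_rot: [0.001, 0.706, 0.001, 0.708]
wrist_force: [0.5, 0.6, -1.8]
gripper_width: 0.524
```

```bash
python3 -c "
from h import *
go(648.4,266.5,150)"
```

```text
t 29.43 tcp [431.8 246.  153. ] units xyz [0.15 0.82 8.66] tooly [-0.     1.     0.002] toolz [1.    0.    0.003] F [ 0.5  0.6 -1.8] w 44.8 q [ 0.52  0.09 -0.29  1.19  0.    0.52]
```

Emit:
jog_arm:
  series:
    - {"fingers":30,"x":0,"y":0,"z":0.3,"twist":0}
    - {"fingers":30,"x":0,"y":0.1,"z":0.9,"twist":0}
    - {"fingers":30,"x":0,"y":0.2,"z":1.7,"twist":0}
    - {"fingers":30,"x":0,"y":0.3,"z":2.6,"twist":0}
    - {"fingers":30,"x":0,"y":0.4,"z":3.5,"twist":0}
    - {"fingers":30,"x":0,"y":0.5,"z":4.4,"twist":0}
    - {"fingers":30,"x":0,"y":0.6,"z":5.3,"twist":0}
    - {"fingers":30,"x":0,"y":0.7,"z":6.2,"twist":0}
    - {"fingers":30,"x":0,"y":0.8,"z":7.1,"twist":0}
    - {"fingers":30,"x":0,"y":0.82,"z":7.9,"twist":0}
    - {"fingers":30,"x":0,"y":0.82,"z":8.4,"twist":0}
    - {"fingers":30,"x":0,"y":0.82,"z":8.65,"twist":0}

```text
time: 30.43
tcp_pos: [648.7, 265.6, 148.3]
tool_rot: [-0.0, 0.708, -0.001, 0.706]
wrist_force: [-0.4, 0.2, -1.9]
gripper_width: 0.522
```

Emit:
jog_arm:
  series:
    - {"fingers":30,"x":0,"y":0,"z":0,"twist":0}
    - {"fingers":30,"x":0.3,"y":0,"z":0,"twist":0}
    - {"fingers":30,"x":0.8,"y":0,"z":0,"twist":0}
    - {"fingers":30,"x":1.4,"y":0,"z":0,"twist":0}
    - {"fingers":30,"x":2.0,"y":0,"z":0,"twist":0}
    - {"fingers":30,"x":2.5,"y":0,"z":0,"twist":0}
    - {"fingers":30,"x":2.9,"y":0,"z":0,"twist":0}
    - {"fingers":30,"x":3.1,"y":0,"z":0,"twist":0}
    - {"fingers":30,"x":3.2,"y":0,"z":0,"twist":0}
    - {"fingers":30,"x":3.2,"y":0,"z":0,"twist":0}

```text
time: 31.27
tcp_pos: [646.7, 266.1, 70.5]
tool_rot: [-0.0, 0.707, 0.0, 0.707]
wrist_force: [0.2, -0.5, -1.6]
gripper_width: 0.526
```

Run:
```python
from h import *
from station import grab_frame
go(649,266.5,53)
f=grab_frame("side"); cv2.imwrite("pics/s10.png",cv2.resize(f["pixels"][80:240,260:460,::-1],None,fx=3,fy=3))
```

```text
t 31.27 tcp [646.7 266.1  70.5] units xyz [0.7  0.02 0.09] tooly [-0.  1. -0.] toolz [ 1.     0.    -0.001] F [ 0.2 -0.5 -1.6] w 44.9 q [0.39 0.5  0.08 1.15 0.   0.39]
```

View pics/s10.png

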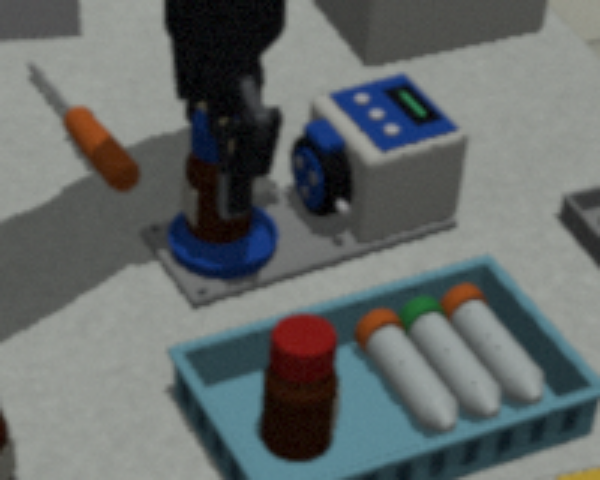

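The blue bottle hangs centred above its dish. Lowering it.

Emit:
jog_arm:
  series:
    - {"fingers":30,"x":0.12,"y":0,"z":0.05,"twist":0}
    - {"fingers":30,"x":0.28,"y":0,"z":0.07,"twist":0}
    - {"fingers":30,"x":0.42,"y":0,"z":0.07,"twist":0}
    - {"fingers":30,"x":0.52,"y":0,"z":0.07,"twist":0}
    - {"fingers":30,"x":0.58,"y":0,"z":0.07,"twist":0}
    - {"fingers":30,"x":0.62,"y":0,"z":0.07,"twist":0}
    - {"fingers":30,"x":0.66,"y":0,"z":0.07,"twist":0}
    - {"fingers":30,"x":0.69,"y":0,"z":0.07,"twist":0}
    - {"fingers":30,"x":0.69,"y":0,"z":0.07,"twist":0}

```text
time: 32.07
tcp_pos: [648.9, 266.1, 53.4]
tool_rot: [-0.0, 0.707, 0.0, 0.707]
wrist_force: [-0.3, -0.2, -1.1]
gripper_width: 0.529
```

Emit:
jog_arm:
  series:
    - {"fingers":30,"x":0.02,"y":0,"z":0,"twist":0}
    - {"fingers":30,"x":0.04,"y":0,"z":0,"twist":0}
    - {"fingers":30,"x":0.04,"y":0,"z":0,"twist":0}

```text
time: 32.32
tcp_pos: [649.0, 266.1, 53.0]
tool_rot: [-0.0, 0.707, 0.0, 0.707]
wrist_force: [-0.5, -0.1, 0.5]
gripper_width: 0.529
```

Emit:
jog_arm:
  series:
    - {"fingers":30,"x":0.02,"y":0,"z":0,"twist":0}
    - {"fingers":30,"x":0.03,"y":0,"z":0,"twist":0}
    - {"fingers":30,"x":0.03,"y":0,"z":0,"twist":0}

```text
time: 32.57
tcp_pos: [649.1, 266.1, 52.9]
tool_rot: [0.0, 0.707, 0.0, 0.707]
wrist_force: [-2.4, -1.3, 4.6]
gripper_width: 0.522
```

Emit:
jog_arm:
  series:
    - {"fingers":47,"x":-0.02,"y":0,"z":0,"twist":0}
    - {"fingers":49,"x":-0.02,"y":0,"z":0,"twist":0}
    - {"fingers":53,"x":-0.02,"y":0,"z":0,"twist":0}
    - {"fingers":60,"x":-0.02,"y":0,"z":0,"twist":0}
    - {"fingers":75,"x":-0.02,"y":0,"z":0,"twist":0}
    - {"fingers":80,"x":-0.02,"y":0,"z":0,"twist":0}

```text
time: 33.07
tcp_pos: [648.9, 266.1, 52.1]
tool_rot: [-0.0, 0.707, 0.0, 0.707]
wrist_force: [-0.6, 0.7, 0.1]
gripper_width: 0.935
```

Emit:
jog_arm:
  series:
    - {"fingers":85,"x":-0.2,"y":0,"z":0,"twist":0}
    - {"fingers":85,"x":-0.6,"y":0,"z":0,"twist":0}
    - {"fingers":85,"x":-1.2,"y":0,"z":0,"twist":0}
    - {"fingers":85,"x":-2,"y":0,"z":0,"twist":0}
    - {"fingers":85,"x":-2.8,"y":0,"z":0,"twist":0}
    - {"fingers":85,"x":-3.6,"y":0,"z":0,"twist":0}
    - {"fingers":85,"x":-4.4,"y":0,"z":0,"twist":0}
    - {"fingers":85,"x":-5,"y":0,"z":0,"twist":0}
    - {"fingers":85,"x":-5,"y":0,"z":0,"twist":0}

```text
time: 33.82
tcp_pos: [650.4, 266.7, 182.6]
tool_rot: [0.001, 0.705, 0.001, 0.709]
wrist_force: [0.9, -0.1, 0.2]
gripper_width: 0.992
```

Run:
```python
from h import *
from station import grab_frame
go(649,266.5,170)
f=grab_frame("side"); P=cloud(f)
for k,c,z in(("blue",(649,266),97),("red",(609,-277),97),("yel",(610,-92),97),("empty",(625,81),90),("wa",(451,-142),86),("wb",(428,115),86)): print(k,circ(P,c,32,z-7,z+8))
cv2.imwrite("pics/s11.png",f["pixels"][:,:,::-1])
```

```text
t 33.82 tcp [650.4 266.7 182.6] units xyz [ 0.5  -0.01 -0.06] tooly [-0.     1.     0.003] toolz [1.    0.    0.007] F [ 0.9 -0.1  0.2] w 84.7 q [ 0.39  0.47  0.28  1.37 -0.    0.39]
blue [647.8 265.7  21.9  97.6 249. ]
red [ 609.6 -277.1   22.    97.1  681. ]
yel [611.1 -91.8  22.5  97.3 454. ]
empty [624.8  81.6  21.1  90.  303. ]
wa [ 451.2 -143.4   21.4   86.4  560. ]
wb [430.3 115.1  20.9  86.2 326. ]
```

View pics/s11.png

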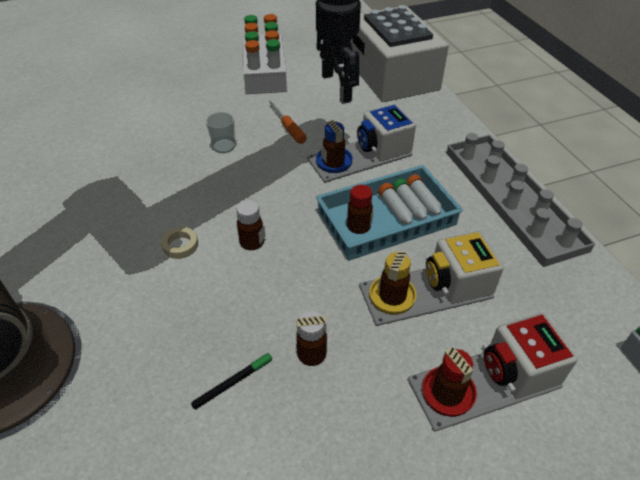

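All four bottles stand upright in place: blue (335,145), empty (360,208), yellow (395,280), red (452,378). Both white-capped ones are untouched and the arm is clear.

```bash
python3 -c "
from station import job_done
print(job_done())"
```

```text
the job is handed in; nothing more can be done
None
```

The job is handed in at about 34 s of the 104 s limit. The empty red-capped bottle went into the free end of the basket first. Then the taped red, yellow and blue bottles each went into their own pump's dish.

My last checks were one camera frame and a reading of the arm:
- **Placement:** all four bottles stand upright, each cap within about 2.5 mm of the dish or basket centre I had measured. The cap tops are at about 97 mm in the dishes and 90 mm in the basket, as they should be for standing bottles.
- **White-capped bottles:** both are still where they started, to within measuring error of about 2 mm.
- **Robot:** the gripper is open and clear above the blue pump. The highest wrist force I read after any move was about 11 N, when setting the empty bottle down.

No check failed or disagreed. The hand-in reported no verdict, as expected.

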